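Set a camera mounting plate over the bench edge and hold it down

ROBOT

A 6-joint arm with a two-finger parallel gripper is mounted at the origin on the work surface. World frame = base frame: x ahead of the robot, y to its left, z up, the work surface at z = 0. Lengths are in m, angles in rad, forces in N, time in s.
With the tool pointing down it reaches from about 0.425 to 1.125 m from the base axis. Payload 14.9 kg.
Tool frame: the origin (TCP) lies between the finger pads; the fingertips stand 8 mm ahead of it and the grasp point (between the pads) lies 11 mm behind it (tips_ahead is the distance from the TCP to the fingertips, in m); z points along the fingers, y is the direction in which the jaws open and shut (so a half turn about z gives the same grasp; the last joint's range is limited). The gripper opens to 91 mm and grips with 3 to 60 N. Pads are 32 mm wide; open, the fingers measure 118 mm over their backs; the gripper's body (76 mm by 178 mm) begins 60 mm behind the grasp point.
Start: joints at [1.278, 0.379, 1.734, -0, 1.028, -0.033], TCP at [0.18, 0.677, 0.222] pointing down, gripper open.
Joint ranges: [-2.77, 2.77], [-0.74, 2.19], [0, 2.66], [-1.06, 4.2], [0.31, 2.87], [-3.08, 3.08]. Speed limits (rad/s): [1.89, 1.89, 2.39, 3.14, 3.14, 3.14].

INTERFACE

Orientations are given as a unit quaternion [x, y, z, w].
In Python, from rig import * gives the robot as it stands.
- The arm moves only by the tool carry_out, never from a script. Its argument "plan" is a list of rows, each a list of 6 numbers: the shift along the world's x, y, z in mm, then the turn, a rotation vector about the world's x, y, z in rad. A call has exactly 10 rows; each row shifts and turns the commanded pose from where the row before left it; what a row does not reach is not made up. A row lasts 1/8 s, in which the tool goes at most 62.5 mm and 10.7 degrees, less where a joint would pass 70% of its speed; a pose out of reach is approached as far as the arm can. A call with a gripper value outside its range is refused whole. "fingers" is the opening, from 0 (shut) to 1 (fully open), set as the call begins (left out, the last holds). The fingers move at their own pace and stop on an object; the grip force is fixed at half the most. Time passes only in rows, so rows that do not move let the fingers close, or fill a call up. It gives the time, the measured TCP pose, the force and the opening at its end, in the units of the state.
- state(): the state, without advancing time (a new reading comes with each control period).
- capture(name): name is "scene" or "top" or "wrist"; returns a dict with "pixels" (420x560x3 uint8, blue, green, red), "z_map" (420x560 float32, m along the optical axis (not along the pixel's ray), 0 where there is no reading), "K" (3x3 intrinsics, pixels), "origin" and "orientation" of the camera in the world. Camera axes: x right, y up, looking along -z (the intrinsics and any distortion apply to the point x, -y, -z); pixel columns grow to the right and rows downward; lengths in m; the calibration is good to about 2 mm. A picture is of the moment at which its call begins.
- job_done(): hands the job in, once; it reports no verdict.
Trained networks look in the newest picture that a camera, given by its name, has taken for a name from the list of things; names that differ only in an ending like _2 or _b are one class to them, and where a whole thing is asked for, a point or a joint stands for the part that bears it (a point fixed in the world has none). Each returns a list of dicts, best first, with "confidence" (0 to 1); they miss things now and then, are a little off and sometimes report something else, mostly with a low value. They report only what shows in the picture. A call takes as long as a camera call.
- search_frame(camera, thing): "extent" ([left, top, right, bottom] in pixels, round what is visible of it).
- outline_of(camera, thing): "mask" (420x560 bool, what is visible of it) and "extent" ([left, top, right, bottom] in pixels, round what is visible of it).
- mark_of(camera, thing): "uv" ([column, row] in pixels: a listed point, or the origin of a listed thing).
The state is a dict: "t": time; "joints": joint angles; "joint_vel": joint speeds; "effort": joint torques, N m; "eef_pos": TCP position; "orientation": TCP orientation; "wrist_force": force on the tool from outside, world axes, zero at the start; "ft_torque": the same for the moment, N m; "grip_width": opening from 0.0 (shut) to 1.0 (fully open).
Only numpy, scipy, OpenCV 4.12 (cv2) and the standard library are available. Lean on these libraries where they do the work, as an engineer would, in place of code of your own. Each camera call takes 0.05 s, during which the arm holds its last target. There are 200 camera calls.

TASK

Using only your fingertips, without picking anything up, slide the thin aluminium plate out over the edge of the plywood bench until just its blue strip hangs past the edge, with the strip's inner border right over the edge and parallel to it. Then press the plate down firmly on the part that still lies on the bench, and finish while holding it pressed down like that, so that a colleague can drive screws up through the overhanging holes. Leave everything else on the bench where it is.

Things in the scene. Friction and masses are not known exactly. Their poses are not given: they have to be found in the camera images.
- bench: fixed plywood bench top, 22 mm thick, 420 x 1560, grey slotted steel angle flush under its outer edge; place and turn vary. Origin: on the top surface, middle of the outer edge (away from the robot). x: level, square to the edge, outwards into free air (edge at x = 0, bench at x < 0); y: along the edge; z: up. Top surface 24 mm above the robot's table.
- plate: loose aluminium plate 140 x 190 x 6 mm, 0.43 kg, flat on the bench, within 0.3 rad of square to it. Origin: centre of its underside; z up. x: along the 140 side to the blue end (front edge x = +70, rear edge -70). The front 40 mm are blue with five screw holes, inner border at x = +30. Push its rear edge, or press on top and drag. Tips if it overhangs over 70. Holding down takes 5 to 20 N.
- band_line (a point): middle of the blue strip's inner border, on the plate's top face (6 mm above its underside, 30 mm ahead of its centre); its axes are the plate's
- screw_tin: bystander, loose, to be left alone: open round steel tin with screws, 24 high, diameter 90 (mm); origin: centre of its underside, z up
- tape_roll: bystander, loose, to be left alone: yellow roll of tape lying flat, diameter 100, hole 76, 24 high (mm); origin: centre of its underside, z up
- screwdriver: bystander, loose, to be left alone: red-handled screwdriver, lying on the bench, 190 (mm); origin: middle of its length, underside, z up
- bracket: bystander, loose, to be left alone: white L-shaped bracket, 60 by 50, 60 high (mm); origin: centre of its underside, z up
- camera: bystander, loose, to be left alone: black box-shaped camera module with round lens, about 105 by 58, 62 high (mm); origin: centre of its underside, z up
- bottle: bystander, loose, to be left alone: closed bottle with green label and white cap, diameter 62, 190 high (mm); origin: centre of its underside, z up
- mug: bystander, loose, to be left alone: blue mug, diameter 80, 90 high (mm); origin: centre of its underside, z up

How it is judged:
At the end, for the whole second after the job is handed in: The blue strip's inner border lies within 5 mm of the bench edge and within 0.06 rad of parallel to it, the plate flat on the bench and still, and the fingers press on it with more than 4 N so that it bears on the bench with more than 8 N (its own weight is under 5.1 N) (x of band_line in the frame of bench between -0.005 and 0.005 m and angle between the x axis of plate and the x axis of bench, either way round below 0.06 rad and z of plate in the frame of bench between -0.003 and 0.003 m and angle between plate's own z axis and vertical below 0.03 rad and linear speed of plate below 0.01 m/s and contact force between the fingers and plate above 4 N and contact force between plate and bench above 8 N); the arm keeps its last pose, push and grip.
It fails at once if the plate is lifted off the bench, tipped or pushed off (z of plate in the frame of bench above 0.006 m or z of plate in the frame of bench below -0.006 m or angle between plate's own z axis and vertical above 0.1 rad).
It fails at once if another thing on the bench is moved by more than 15 mm, lifted or knocked over (distance of any of screw_tin, tape_roll, screwdriver, bracket, camera, bottle, mug from where it was at the start of the episode above 0.015 m or angle between any of screw_tin, tape_roll, bracket, camera, bottle, mug's own z axis and vertical above 0.3 rad).
It also fails if it takes over 48 s, if anything falls off the work surface, if the arm or the gripper's body presses on something with over 40 N, if the wrist force passes 120 N, or if a joint passes its speed limit or range.

## Working session

There is one attempt and no reset: what is moved stays moved. The work goes in short steps, Python scripts to look and compute and a tool call to move; the robot and the scene stay as the last step left them, time stands still between calls to the robot, and variables do not carry over. Pictures are saved under pics/ and viewed, about 8 in all and at most 12, crops included, and the job is handed in when it is done.

Besides the shell and the picture viewer there is one more tool, called as a command line: name --pt "numbers of a row" for each row, then --argument value for the rest. carry_out: Moves the arm, as the interface text tells. Its arguments: {"type":"object","properties":{"plan":{"type":"array"},"fingers":{"type":"number"}},"required":["plan"]}

```bash
mkdir -p pics
cat > h.py <<'E'
from rig import *
import numpy as np, cv2
from scipy.spatial.transform import Rotation as R
def world(c,uv,z=None):
    """pixel(s) -> world; uses z_map, or intersects with plane z"""
    uv=np.atleast_2d(np.asarray(uv,float)); K=c["K"]
    d=np.c_[(uv[:,0]-K[0,2])/K[0,0],-(uv[:,1]-K[1,2])/K[1,1],-np.ones(len(uv))]
    o=np.array(c["origin"]); D=R.from_quat(c["orientation"]).apply(d) if np.size(c["orientation"])==4 else d@np.array(c["orientation"]).T
    if z is None:
        s=c["z_map"][uv[:,1].astype(int),uv[:,0].astype(int)]
    else: s=(z-o[2])/D[:,2]
    return o+D*np.atleast_1d(s)[:,None]
E
python3 - <<'E'
from h import *
s=state();print(s["t"],s["eef_pos"],s["orientation"],s["wrist_force"],s["grip_width"])
ims=[]
for n in ["scene","top"]:
    c=capture(n);cv2.imwrite(f"pics/{n}0.png",c["pixels"]);print(n,c["origin"],c["orientation"],c["K"].tolist())
    for t in ["plate","screw_tin","tape_roll","screwdriver","bracket","camera","bottle","mug"]:
        for o in outline_of(n,t)[:1]:
            ys,xs=np.nonzero(o["mask"]);p=world(c,np.c_[xs,ys]);p=p[c["z_map"][ys,xs]>0]
            print(t,round(o["confidence"],2),np.round(o["extent"]),np.round(np.percentile(p,[3,50,97],axis=0),3).tolist())
    for t in ["band_line","plate","bench"]:
        for m in mark_of(n,t)[:1]: print("mark",t,m,world(c,m["uv"],.03 if t=="band_line" else .024))
E
```

```text
0.0 [0.17972998 0.67613517 0.22128068] [ 1.29546462e-01  9.91573201e-01 -5.43246501e-04 -7.23694251e-05] [ 0.4597731  -0.07032403  0.56340746] 0.9978218677186915
scene [ 1.479731   -0.05179406  0.95039805] [0.30137921 0.26264759 0.61084145 0.68341754] [[397.7735108844594, 0.0, 283.0802163993094], [0.0, 397.7735108844594, 202.84725757701878], [0.0, 0.0, 1.0]]
plate 0.96 [246. 203. 310. 244.] [[0.515, -0.046, 0.027], [0.592, 0.046, 0.031], [0.664, 0.134, 0.035]]
screw_tin 0.7 [163. 213. 192. 237.] [[0.52, -0.314, 0.026], [0.555, -0.276, 0.033], [0.605, -0.236, 0.05]]
tape_roll 0.87 [374. 204. 404. 233.] [[0.566, 0.346, 0.027], [0.615, 0.391, 0.046], [0.657, 0.436, 0.051]]
screwdriver 0.6 [339. 184. 353. 220.] [[0.456, 0.276, 0.026], [0.515, 0.284, 0.046], [0.58, 0.299, 0.052]]
bracket 0.92 [126. 198. 152. 227.] [[0.488, -0.427, 0.025], [0.514, -0.393, 0.031], [0.551, -0.365, 0.084]]
camera 0.83 [406. 195. 445. 226.] [[0.574, 0.48, 0.034], [0.629, 0.506, 0.079], [0.672, 0.544, 0.089]]
bottle 0.8 [148. 140. 171. 192.] [[0.228, -0.393, 0.003], [0.383, -0.341, 0.118], [0.395, -0.315, 0.215
[... 995 characters left out ...]
051]]
bracket 0.83 [436. 211. 461. 238.] [[0.485, -0.432, 0.021], [0.518, -0.399, 0.028], [0.552, -0.367, 0.082]]
camera 0.83 [ 82. 155. 122. 202.] [[0.565, 0.48, 0.028], [0.613, 0.508, 0.082], [0.668, 0.544, 0.088]]
bottle 0.89 [416. 268. 461. 295.] [[0.34, -0.358, 0.038], [0.369, -0.331, 0.146], [0.394, -0.315, 0.213]]
mug 0.79 [111. 249. 157. 294.] [[0.337, 0.376, 0.024], [0.391, 0.421, 0.059], [0.431, 0.451, 0.114]]
mark band_line {'uv': [283.3, 185.2], 'confidence': 0.89} [[0.61096847 0.03725235 0.03      ]]
mark plate {'uv': [278.2, 195.5], 'confidence': 0.77} [[0.5837697  0.05034523 0.024     ]]
mark bench {'uv': [292.9, 149.9], 'confidence': 0.95} [[0.70709551 0.0127222  0.024     ]]
```

```bash
cat >> h.py <<'E'
def bench_edge(c):
    """edge line from depth: fit of the outermost bench-height pixel; returns point at y=0, angle of outward normal"""
    H,W=c["z_map"].shape; u,v=np.meshgrid(np.arange(W),np.arange(H)); p=world(c,np.c_[u.ravel(),v.ravel()])
    ok=(c["z_map"].ravel()>0)&(abs(p[:,2]-.024)<.008)&(p[:,0]>.45)&(abs(p[:,1])<.6)
    q=p[ok]; b=np.round(q[:,1]/.004).astype(int); e=np.array([[q[b==k,0].max(),k*.004] for k in np.unique(b) if (b==k).sum()>5])
    for _ in range(6):
        a=np.polyfit(e[:,1],e[:,0],1); r=e[:,0]-np.polyval(a,e[:,1]); e=e[abs(r)<max(.003,1.5*r.std())]
    return a[1],-np.arctan(a[0]),len(e),r.std()
def plate_rect(c,mask):
    ys,xs=np.nonzero(mask); p=world(c,np.c_[xs,ys],.03)
    r=cv2.minAreaRect((p[:,:2]*1000).astype(np.float32)); return r
E
python3 - <<'E'
from h import *
for n in ["top","scene"]:
    c=capture(n);print(n,bench_edge(c))
    for o in outline_of(n,"plate")[:1]: print(plate_rect(c,o["mask"]),o["confidence"])
    im=c["pixels"]
    r=im[110:260,170:400] if n=="top" else im[140:290,190:420]
    cv2.imwrite(f"pics/{n}_z.png",np.vstack([cv2.resize(r,None,fx=2.6,fy=2.6,interpolation=2)]))
t=cv2.imread("pics/top_z.png");s=cv2.imread("pics/scene_z.png")
cv2.imwrite("pics/a.png",cv2.resize(np.vstack([t,s]),(460,600)))
E
```

```text
top (np.float64(0.7086040396500565), np.float64(-0.021510356495284058), 296, np.float64(0.0009030123711918011))
((586.627197265625, 43.727081298828125), (190.0304718017578, 141.25064086914062), 74.6845474243164) 0.64
scene (np.float64(0.7090431428489453), np.float64(-0.020672538223096667), 299, np.float64(0.0011333168814565157))
((587.7177734375, 44.278602600097656), (193.2467498779297, 148.93756103515625), 74.1937026977539) 0.6
```

View pics/top0.png

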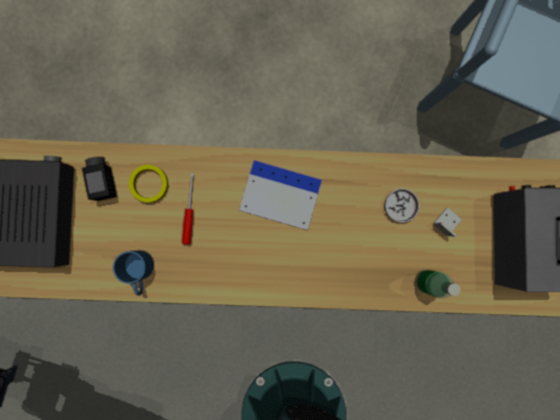

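View pics/a.png

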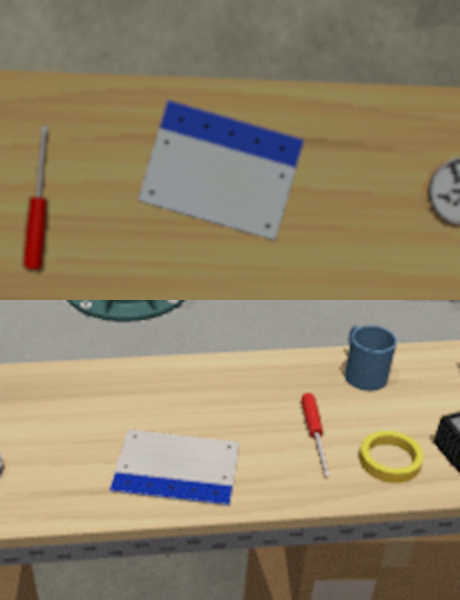

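The top picture shows the plate at columns 239–321, rows 163–233, blue end up (outwards). The bench edge runs along rows 140–157. The area behind the plate is clear. The plate yaw is about -0.267 rad, the bench normal -0.021 rad, and the border is about 94 mm short of the edge. I will go behind the rear edge with open fingers.

carry_out --pt "18 -36 0 0 0 0" --pt "18 -36 0 0 0 0" --pt "18 -36 0 0 0 0" --pt "18 -36 0 0 0 0" --pt "18 -36 0 0 0 0" --pt "18 -36 0 0 0 0" --pt "18 -36 0 0 0 0" --pt "18 -36 0 0 0 0" --pt "18 -36 0 0 0 0" --pt "18 -36 0 0 0 0" --fingers 1

```text
t: 2.65
eef_pos: [0.3603, 0.3154, 0.2221]
orientation: [0.129, 0.992, 0.0, 0.0]
wrist_force: [0.8, 0.1, 0.9]
grip_width: 1.002
```

carry_out --pt "18 -36 0 0 0 0" --pt "18 -36 0 0 0 0" --pt "18 -36 0 0 0 0" --pt "18 -36 0 0 0 0" --pt "18 -36 0 0 0 0" --pt "20 -33 0 0 0 0" --pt "15 -33 -20 0 0 0" --pt "0 0 -40 0 0 0" --pt "0 0 -40 0 0 0" --pt "0 0 -30 0 0 0"

```text
t: 3.9
eef_pos: [0.4845, 0.0703, 0.0905]
orientation: [0.13, 0.992, -0.0, -0.0]
wrist_force: [-0.3, -0.1, -0.1]
grip_width: 0.999
```

```bash
cat >> h.py <<'E'
def report(view=None,cams=("top","wrist","scene")):
    s=state();r=R.from_quat(s["orientation"]).as_matrix()
    print("t",round(s["t"],2),"tcp",np.round(s["eef_pos"],4),"yaw",round(np.arctan2(-r[0,1],r[1,1]),4),"tilt",np.round(r[:2,2],3),"F",np.round(s["wrist_force"],1),"M",np.round(s["ft_torque"],2))
    for n in cams:
        c=capture(n); e=(.7088,-.021)
        try: print(n,"edge",np.round(bench_edge(c),4))
        except Exception as x: print(n,"no edge",x)
        for o in outline_of(n,"plate")[:1]:
            (cx,cy),(w,h),a=plate_rect(c,o["mask"]); print(n,"plate",round(cx,1),round(cy,1),round(w,1),round(h,1),"ang",round(np.deg2rad(a),4),round(np.deg2rad(a-90),4),"conf",round(o["confidence"],2))
        for m in mark_of(n,"band_line")[:1]:
            p=world(c,m["uv"],.03)[0]; print(n,"band",np.round(p,4),"x_bench mm",round(1000*((p[0]-.7088)*np.cos(e[1])+p[1]*np.sin(e[1])),1),round(m["confidence"],2))
        if view and n in view: cv2.imwrite(f"pics/{view[n]}.png",c["pixels"])
E
python3 -c "
from h import *
report({'wrist':'w1'})"
```

```text
t 3.9 tcp [0.4845 0.0703 0.0905] yaw -0.2601 tilt [-0.001 -0.   ] F [-0.3 -0.1 -0.1] M [ 0.03 -0.02 -0.  ]
top edge [ 7.086e-01 -2.160e-02  2.980e+02  9.000e-04]
top plate 592.4 42.1 192.5 133.4 ang 1.3146 -0.2562 conf 0.72
top band [0.6097 0.0346 0.03  ] x_bench mm -99.8 0.64
wrist edge [5.674e-01 1.250e-01 3.700e+01 5.700e-03]
scene edge [ 7.091e-01 -2.060e-02  2.990e+02  1.100e-03]
scene plate 587.7 45.4 193.6 149.8 ang 1.2977 -0.2731 conf 0.71
scene band [0.6114 0.0311 0.03  ] x_bench mm -98.1 0.75
```

View pics/w1.png

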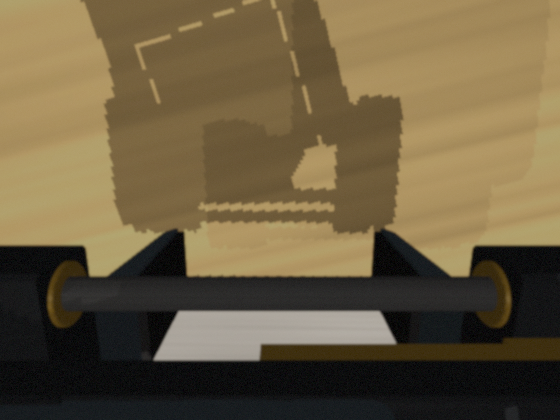

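The wrist view shows the plate's rear edge (white) between the two fingers at about row 309, with bare bench behind it. I'll descend behind the edge and close up to it.

carry_out --pt "0 0 -14 0 0 0" --pt "0 0 -14 0 0 0" --pt "0 0 -14 0 0 0" --pt "0 0 -10 0 0 0" --pt "0 0 -4 0 0 0" --pt "0 0 0 0 0 0" --pt "4 -1 0 0 0 0" --pt "4 -1 0 0 0 0" --pt "4 -1 0 0 0 0" --pt "0 0 0 0 0 0"

```text
t: 5.6
eef_pos: [0.4973, 0.0674, 0.0361]
orientation: [0.13, 0.992, 0.0, 0.0]
wrist_force: [-0.2, 0.5, -0.0]
grip_width: 1.002
```

carry_out --pt "3 -0.8 0 0 0 0" --pt "3 -0.8 0 0 0 0" --pt "5 -1.2 0 0 0 0.01" --pt "5 -1.2 0 0 0 0.012" --pt "5 -1.2 0 0 0 0.013" --pt "5 -1.2 0 0 0 0.013" --pt "5 -1.2 0 0 0 0.013" --pt "5 -1.2 0 0 0 0.013" --pt "5 -1.2 0 0 0 0.013" --pt "0 0 0 0 0 0"

```text
t: 6.85
eef_pos: [0.5386, 0.0574, 0.0361]
orientation: [0.086, 0.996, 0.0, 0.0]
wrist_force: [0.4, 0.5, 0.1]
grip_width: 0.999
```

```bash
python3 -c "
from h import *
report({'scene':'s2'},('top','scene'))
im=cv2.imread('pics/s2.png');cv2.imwrite('pics/s2z.png',cv2.resize(im[110:290,180:400],None,fx=2.7,fy=2.7))"
```

```text
t 6.85 tcp [0.5386 0.0574 0.0361] yaw -0.1726 tilt [0.001 0.   ] F [0.4 0.5 0.1] M [ 0.04  0.03 -0.02]
top edge [ 7.085e-01 -2.140e-02  2.990e+02  9.000e-04]
top plate 642.2 40.2 194.8 110.5 ang 1.3917 -0.1791 conf 0.98
top band [0.653  0.0339 0.03  ] x_bench mm -56.5 0.88
scene edge [ 7.09e-01 -2.07e-02  2.96e+02  1.10e-03]
scene plate 625.4 43.9 192.6 147.7 ang 1.3836 -0.1872 conf 0.7
scene band [0.6538 0.0421 0.03  ] x_bench mm -55.9 0.79
```

View pics/s2z.png

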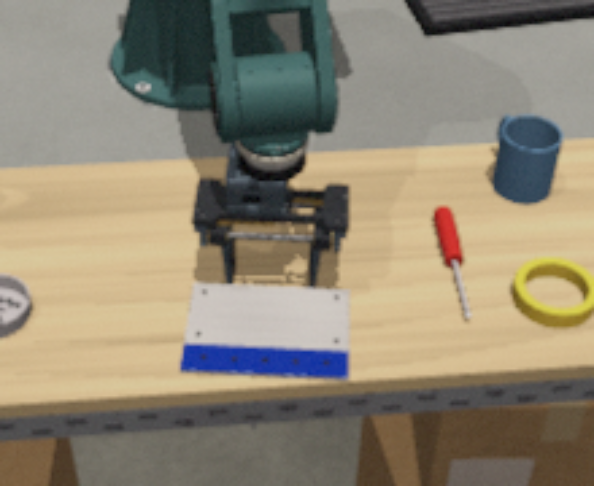

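The scene picture shows the plate squaring up as it is pushed, with blue strip towards the edge and the fingers on its rear edge at row 285. I'll continue to about 5 mm short, and finish the rotation.

carry_out --pt "5 -0.5 0 0 0 0.017" --pt "5 -0.5 0 0 0 0.017" --pt "5 -0.5 0 0 0 0.017" --pt "5 -0.5 0 0 0 0.017" --pt "5 -0.5 0 0 0 0.017" --pt "5 -0.3 0 0 0 0.017" --pt "5 -0.3 0 0 0 0.017" --pt "5 -0.2 0 0 0 0.017" --pt "5 -0.1 0 0 0 0.016" --pt "3 -0.1 0 0 0 0"

```text
t: 8.4
eef_pos: [0.5862, 0.0541, 0.0359]
orientation: [0.01, 1.0, 0.0, 0.0]
wrist_force: [-2.3, -0.2, -0.1]
grip_width: 1.003
```

```bash
python3 -c "
from h import *
report({'scene':'s3','top':'t3'},('top','scene'))
im=cv2.imread('pics/s3.png');t=cv2.imread('pics/t3.png')
cv2.imwrite('pics/s3z.png',np.vstack([cv2.resize(im[180:280,220:340],(720,600))[:,:]])[::1])
cv2.imwrite('pics/t3z.png',cv2.resize(t[130:220,225:345],(720,540)))"
```

```text
t 8.4 tcp [0.5862 0.0541 0.0359] yaw -0.0204 tilt [0. 0.] F [-2.3 -0.2 -0.1] M [0.07 0.48 0.01]
top edge [ 7.086e-01 -2.140e-02  2.440e+02  9.000e-04]
top plate 694.8 53.3 100.3 189.4 ang 0.0015 -1.5693 conf 0.84
top band [0.7065 0.048  0.03  ] x_bench mm -3.3 0.89
scene edge [ 7.09e-01 -2.08e-02  2.50e+02  1.10e-03]
scene plate 673.8 53.8 190.7 145.8 ang 1.5525 -0.0183 conf 0.6
scene band [0.708  0.0474 0.03  ] x_bench mm -1.8 0.96
```

View pics/s3z.png

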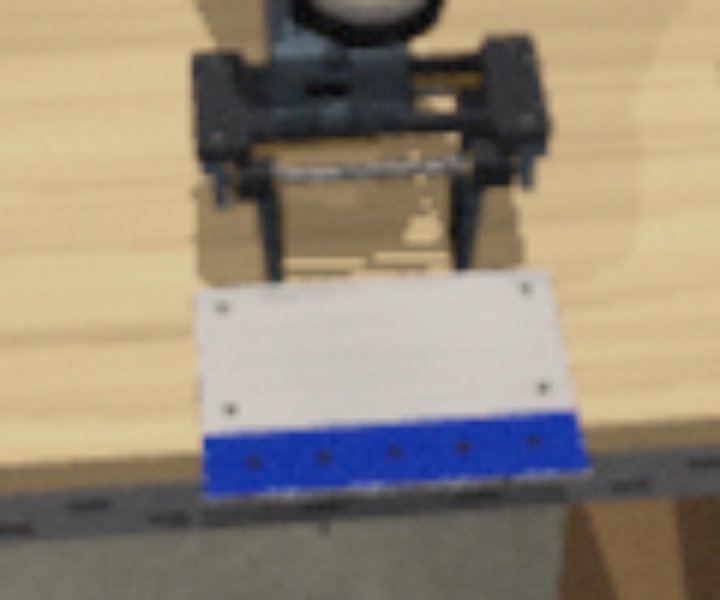

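```bash
cat >> h.py <<'E'
def fine(n,gap=60):
    """sub-pixel: band border from blue pixels, bench edge from wood colour; prints border distance to the edge"""
    c=capture(n); im=c["pixels"].astype(float); b,g,r=im[...,0],im[...,1],im[...,2]
    m=search_frame(n,"plate")[0]["extent"]; l,t,rr,bb=[int(v) for v in m]
    w=np.zeros(b.shape,bool); w[t-6:bb+7,l-6:rr+7]=True
    blue=np.clip((b-r-40)/80,0,1)*w
    ys,xs=np.nonzero(blue>0.5); P=world(c,np.c_[xs,ys],.03)
    # wood edge, columns either side of plate
    f=r-b; E=[]
    for col in list(range(l-gap,l-8))+list(range(rr+8,rr+gap)):
        y0=cv2.projectPoints  # unused
    E=[]; cols=list(range(l-gap,l-8))+list(range(rr+8,rr+gap))
    rows=np.arange(im.shape[0])
    for col in cols:
        q=world(c,np.c_[np.full(len(rows),col),rows],.024)[:,0]
        k=np.nonzero(abs(q-.7088)<.022)[0]; k=k[np.argsort(q[k])]
        v=f[k,col]; hi,lo=np.median(v[:4]),np.median(v[-4:]); h=(hi+lo)/2
        j=np.nonzero((v[:-1]>=h)&(v[1:]<h))[0]
        if hi-lo<15 or len(j)!=1: continue
        j=j[0]; row=k[j]+(k[j+1]-k[j])*(v[j]-h)/(v[j]-v[j+1]); E.append(world(c,[[col,row]],.024)[0,:2])
    E=np.array(E); a=np.polyfit(E[:,1],E[:,0],1)
    for _ in range(4):
        d=E[:,0]-np.polyval(a,E[:,1]); E=E[abs(d)<max(.0015,2*d.std())]; a=np.polyfit(E[:,1],E[:,0],1)
    th=-np.arctan(a[0]); N=np.array([np.cos(th),np.sin(th)])
    x=1000*((P[:,:2]-[a[1],0])@N); rect=cv2.minAreaRect((P[:,:2]*1000).astype(np.float32))
    # border lines: per y bin, extremes, half pixel counted by area
    yy=P[:,:2]@[-N[1],N[0]]; px=abs(world(c,[[xs.mean(),ys.mean()+1]],.03)-world(c,[[xs.mean(),ys.mean()]],.03))[0,0]*500
    lo_,hi_,yb=[],[],[]
    for col in np.unique(xs):
        s=xs==col
        if s.sum()>8: lo_.append(x[s].min()-px);hi_.append(x[s].max()+px);yb.append(yy[s].mean()*1000)
    A=np.polyfit(yb,lo_,1);B=np.polyfit(yb,hi_,1);ym=np.mean(yb)
    print(n,"edge x0",np.round(a[1],4),"th",round(th,4),len(E),"| border",round(np.polyval(A,ym),2),"front",round(np.polyval(B,ym),2),"centre-20:",round(x.mean()-20,2),"rel angle",np.round([-A[0],-B[0]],4),"size",np.round(rect[1],1))
E
sed -i '/cv2.projectPoints/d;/for col in list(range(l-gap/d' h.py
python3 -c "
from h import *
fine('top');fine('scene')"
```

```text
top edge x0 0.7091 th -0.0206 104 | border -3.64 front 31.95 centre-20: -5.85 rel angle [0.0004 0.0021] size [182.9  35.7]
scene edge x0 0.7173 th 0.0099 89 | border -11.39 front 25.12 centre-20: -12.92 rel angle [-0.0307 -0.0321] size [187.4  36.9]
```

View pics/t3z.png

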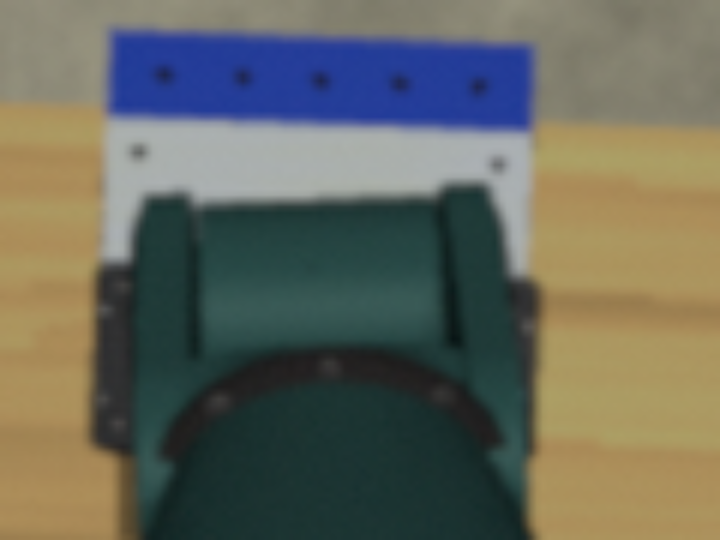

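```bash
cat >> h.py <<'E'
def cross(c,f,cols,x0,half,z):
    """per column, sub-pixel half-level crossing of f around world x = x0(y); robust line x = a*y+b"""
    rows=np.arange(f.shape[0]); E=[]
    for col in cols:
        q=world(c,np.c_[np.full(len(rows),col),rows],z); d=q[:,0]-x0(q[:,1]); k=np.nonzero(abs(d)<half)[0]; k=k[np.argsort(d[k])]
        v=f[k,col]; hi,lo=v[:2].mean(),v[-2:].mean(); s=(v-(hi+lo)/2)*np.sign(hi-lo)
        j=np.nonzero((s[:-1]>=0)&(s[1:]<0))[0]
        if abs(hi-lo)<20 or len(j)!=1: continue
        j=j[0]; E.append(world(c,[[col,k[j]+(k[j+1]-k[j])*s[j]/(s[j]-s[j+1])]],z)[0,:2])
    E=np.array(E); a=np.polyfit(E[:,1],E[:,0],1)
    for _ in range(4):
        d=E[:,0]-np.polyval(a,E[:,1]); E=E[abs(d)<max(.0012,2*d.std())]; a=np.polyfit(E[:,1],E[:,0],1)
    return a,len(E),E[:,1].mean()
def fine2(n,edge=None):
    c=capture(n); f=c["pixels"][...,2].astype(float)-c["pixels"][...,0]
    l,t,r,b=[int(v) for v in search_frame(n,"plate")[0]["extent"]]
    m=world(c,mark_of(n,"band_line")[0]["uv"],.03)[0]
    if edge is None: edge,k,_=cross(c,f,list(range(l-45,l-8))+list(range(r+8,r+45)),lambda y:.7088+.021*y,.02,.024); print("edge",edge,k)
    inn=lambda y:m[0]+.021*(y-m[1])
    A,k1,y=cross(c,f,range(l+8,r-8),inn,.013,.03); B,k2,_=cross(c,f,range(l+8,r-8),lambda y:inn(y)+.04,.013,.03)
    print(n,"border mm",np.round(1000*(np.polyval(A,y)-np.polyval(edge,y)),2),"front mm",np.round(1000*(np.polyval(B,y)-np.polyval(edge,y)),2),"rel angle",np.round([edge[0]-A[0],edge[0]-B[0]],4),k1,k2,"y",round(y,3))
    return edge
E
python3 -c "
from h import *
e=fine2('top');fine2('scene',e);print(state()['t'])"
```

```text
edge [0.02049942 0.70917102] 74
top border mm -5.04 front mm 33.59 rel angle [0.0008 0.0003] 57 57 y 0.058
scene border mm -5.02 front mm 33.52 rel angle [-0.0047 -0.0007] 47 49 y 0.045
9.2
```

Both cameras agree that the border is 5 mm short. Its 40 mm counterpart, the front edge, suggests 6.5 mm. It is parallel within 0.005 rad. I will push 5.5 mm more and then back off.

carry_out --pt "1 0 0 0 0 0" --pt "1 0 0 0 0 0" --pt "1 0 0 0 0 0" --pt "1 0 0 0 0 0" --pt "1 0 0 0 0 0" --pt "0.5 0 0 0 0 0" --pt "0 0 0 0 0 0" --pt "0 0 0 0 0 0" --pt "-4 0 0 0 0 0" --pt "-6 0 0 0 0 0"

```text
t: 10.45
eef_pos: [0.5813, 0.054, 0.0361]
orientation: [0.01, 1.0, 0.0, 0.0]
wrist_force: [-0.0, -0.0, 0.6]
grip_width: 0.999
```

```bash
python3 -c "
from h import *
report({},('top','scene'))
e=fine2('top');fine2('scene',e)"
```

```text
t 10.45 tcp [0.5813 0.054  0.0361] yaw -0.0208 tilt [0.001 0.   ] F [-0.  -0.   0.6] M [-0.01  0.02 -0.02]
top edge [ 7.086e-01 -2.140e-02  2.500e+02  9.000e-04]
top plate 693.7 51.2 193.1 110.6 ang 1.5626 -0.0082 conf 0.86
top band [0.7046 0.0498 0.03  ] x_bench mm -5.3 0.67
scene edge [ 7.091e-01 -2.060e-02  2.480e+02  1.100e-03]
scene plate 679.2 53.7 190.8 144.2 ang 1.5533 -0.0175 conf 0.96
scene band [0.7152 0.0559 0.03  ] x_bench mm 5.2 0.91
edge [0.02058326 0.70915729] 74
top border mm -0.09 front mm 38.35 rel angle [-0.0014 -0.001 ] 57 57 y 0.053
scene border mm -0.45 front mm 37.45 rel angle [-0.0003  0.0011] 50 50 y 0.051
```

The border is now within about 0–2 mm of the edge and parallel. I'll lift, move over the plate's rear half, and come down close.

carry_out --pt "-2 0 10 0 0 0" --pt "0 0 25 0 0 0" --pt "12 0 5 0 0 0" --pt "25 0 0 0 0 0" --pt "25 0 0 0 0 0" --pt "20 0 0 0 0 0" --pt "2 0 -12 0 0 0" --pt "0 0 -14 0 0 0" --pt "0 0 -6 0 0 0" --pt "0 0 0 0 0 0"

```text
t: 12.3
eef_pos: [0.6624, 0.054, 0.0431]
orientation: [0.01, 1.0, -0.0, -0.001]
wrist_force: [-0.4, 0.1, -0.3]
grip_width: 1.002
```

carry_out --pt "0 0 -2 0 0 0" --pt "0 0 -1 0 0 0" --pt "0 0 -1 0 0 0" --pt "0 0 -0.5 0 0 0" --pt "0 0 -0.5 0 0 0" --pt "0 0 -0.5 0 0 0" --pt "0 0 -0.3 0 0 0" --pt "0 0 0 0 0 0" --pt "0 0 0 0 0 0" --pt "0 0 0 0 0 0"

```text
t: 13.55
eef_pos: [0.6633, 0.054, 0.0383]
orientation: [0.01, 1.0, -0.0, -0.0]
wrist_force: [-2.5, -0.4, 5.7]
grip_width: 1.0
```

carry_out --pt "0 0 -0.3 0 0 0" --pt "0 0 -0.3 0 0 0" --pt "0 0 0 0 0 0" --pt "0 0 0 0 0 0" --pt "0 0 0 0 0 0" --pt "0 0 0 0 0 0" --pt "0 0 0 0 0 0" --pt "0 0 0 0 0 0" --pt "0 0 0 0 0 0" --pt "0 0 0 0 0 0"

```text
t: 14.8
eef_pos: [0.6634, 0.0541, 0.0382]
orientation: [0.01, 1.0, -0.0, -0.0]
wrist_force: [-5.6, -0.1, 14.4]
grip_width: 0.999
```

```bash
python3 -c "
from h import *
report({'scene':'s5'},('scene','top'))
e=fine2('top');fine2('scene',e)
im=cv2.imread('pics/s5.png');cv2.imwrite('pics/s5z.png',cv2.resize(im[170:290,200:360],(800,600)))"
```

```text
t 14.8 tcp [0.6634 0.0541 0.0382] yaw -0.0208 tilt [-0. -0.] F [-5.6 -0.1 14.4] M [-0.01  1.17 -0.07]
scene edge [ 7.09e-01 -2.05e-02  2.45e+02  1.20e-03]
scene plate 679.8 51.6 146.5 193.8 ang 0.0006 -1.5702 conf 0.98
scene band [0.707  0.0602 0.03  ] x_bench mm -3.1 0.96
top edge [ 7.086e-01 -2.160e-02  2.500e+02  9.000e-04]
top plate 683.0 51.0 187.3 126.2 ang 1.5646 -0.0062 conf 0.48Traceback (most recent call last):
  File "<string>", line 4, in <module>
    e=fine2('top');fine2('scene',e)
  File "h.py", line 82, in fine2
    l,t,r,b=[int(v) for v in search_frame(n,"plate")[0]["extent"]]
                             ~~~~~~~~~~~~~~~~~~~~~~~^^^
IndexError: list index out of range
```

```bash
python3 -c "
from h import *
fine2('scene',np.array([.0206,.7091]))
try: fine2('top')
except Exception as x: print(x)
print(state()['wrist_force'])
im=cv2.imread('pics/s5.png');cv2.imwrite('pics/s5z.png',cv2.resize(im[170:290,200:360],(800,600)))"
```

```text
scene border mm -0.22 front mm 38.0 rel angle [-0.0002  0.    ] 48 49 y 0.054
list index out of range
[-5.80277051 -0.089208   14.13145582]
```

View pics/s5z.png

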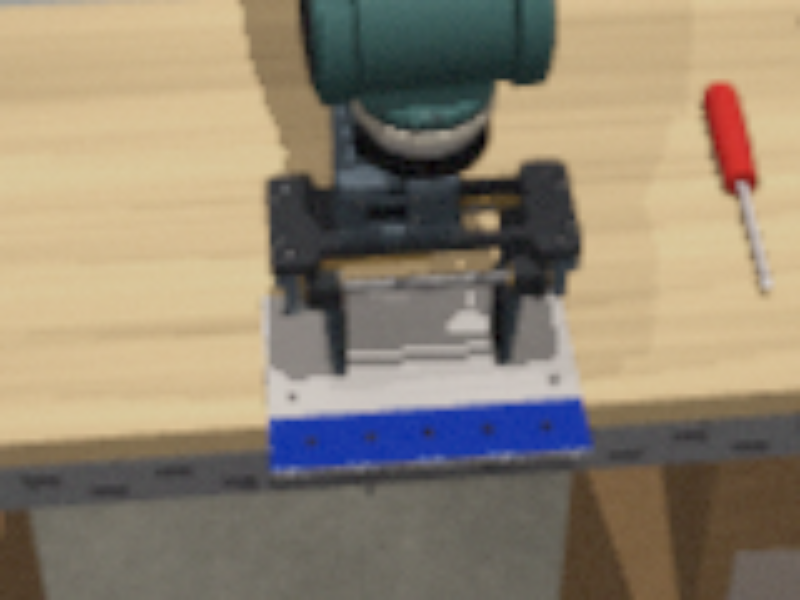

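The picture shows the strip overhanging and parallel to the edge, with both fingertips on the white part. The press is 14 N. I'll relieve some of the sideways force and check that it holds.

carry_out --pt "-0.2 0 0 0 0 0" --pt "-0.1 0 0 0 0 0" --pt "0 0 0 0 0 0" --pt "0 0 0 0 0 0" --pt "0 0 0 0 0 0" --pt "0 0 0 0 0 0" --pt "0 0 0 0 0 0" --pt "0 0 0 0 0 0" --pt "0 0 0 0 0 0" --pt "0 0 0 0 0 0"

```text
t: 16.75
eef_pos: [0.6634, 0.054, 0.0383]
orientation: [0.01, 1.0, 0.0, 0.0]
wrist_force: [-4.5, -0.2, 12.0]
grip_width: 1.001
```

```bash
python3 -c "
from h import *
fine2('scene',np.array([.0206,.7091]))
s=state();print(s['t'],s['wrist_force'],s['eef_pos'])
c=capture('scene')
for t in ['screw_tin','tape_roll','screwdriver','bracket','camera','bottle','mug']:
    o=outline_of('scene',t);print(t,np.round(o[0]['extent']) if o else None)"
```

```text
scene border mm -0.37 front mm 37.55 rel angle [-0.0005  0.0008] 50 50 y 0.054
16.9 [-4.97413326  0.33297904 11.78036371] [0.6633513  0.05401435 0.03824225]
screw_tin [163. 212. 190. 238.]
tape_roll [372. 207. 397. 232.]
screwdriver [338. 184. 358. 227.]
bracket [126. 197. 151. 227.]
camera [405. 194. 442. 227.]
bottle [144. 140. 170. 194.]
mug [364. 148. 388. 185.]
```

```bash
python3 -c "
from h import *
print(job_done())"
```

```text
the job is handed in; nothing more can be done
None
```

I pushed the plate's rear edge with the open fingertips, squaring it up as it slid out. Then I pressed down on the white part with both fingertips and handed in at about 17 s, still holding.

**Last checks:**
- **Border position:** the scene camera put the strip's inner border 0.4 mm short of the bench edge. The same picture's front edge suggests about 2.4 mm short. Both are within the 5 mm limit.
- **Angle:** within 0.001 rad of parallel to the edge.
- **Press:** about 12 N down and steady. There is also a sideways force of about 5 N, which has not moved the plate.
- **Bystanders:** the detected outlines stayed within a few pixels of the start, except the screwdriver's and the tape roll's. The screwdriver's outline grew by 5–7 px at its thin end, and the tape roll's right edge came in 7 px. The arm never went near either, so I put both down to detection noise.

**Disagreed or failed:**
- The network's marks for the border scattered by about ±5 mm, so I used edges I measured in the images instead.
- The final position rests on the scene camera alone. In the top camera the arm hid the plate and its last check failed. Just before pressing, the two cameras agreed to within 1 mm.

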